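# Open the vial hold-down gate in the autosampler drawer

### The arm

A 6-joint arm with a two-finger parallel gripper is mounted at the origin on the work surface. World frame = base frame: x ahead of the robot, y to its left, z up, the work surface at z = 0. Lengths are in m, angles in degrees, forces in N, time in s.
With the tool pointing down it reaches from about 0.35 to 0.875 m from the base axis. Payload 4.2 kg.
Tool frame: the origin (TCP) lies midway between the tips of the shut fingers; the grasp point (between the pads) lies 19 mm behind it (manip.grasp_offset is the distance from the TCP to the grasp point, in m); z points along the fingers, y is the direction in which the jaws open and shut (so a half turn about z gives the same grasp; the last joint's range is limited). The gripper opens to 85 mm and grips with 20 to 120 N. Pads are 22 mm wide; open, the fingers measure 114 mm over their backs; the gripper's body (76 mm by 85 mm) begins 54 mm behind the grasp point. The pads swing forward as they close: fully open they stand 13 mm farther back than shut.
Start: joints at [-49.24, 22.042, 0.453, 0, -68.411, -14.817], TCP at [0.273, -0.562, 0.231] pointing down, gripper open.
Joint ranges: [-179.83, 179.83], [-69.29, 118.12], [-61.27, 80.66], [-181.25, 117.63], [-171.15, -9.14], [-177.46, 177.46]. Speed limits (degrees/s): [159.86, 159.86, 180, 180, 180, 180].

### API

Orientations are given as a 3x3 rotation matrix whose columns are the frame's x, y, z axes.
In Python, from bench import manip gives the robot as it stands. The module is installed in compiled form; this text tells all that it offers.
- The arm moves only by the tool play_rows, never from a script. Its argument "targets" is a list that holds one entry, the list of rows, each a list of 7 numbers: the shift along the world's x, y, z each as a share of 0.2 m, from -1 to 1, then the turn, a rotation vector about the world's x, y, z each as a share of pi rad, from -1 to 1, then the closure, from -1 (fully open) to 1 (shut). A call has 1 to 12 rows; each row is the pose to reach, as a shift and turn from the pose commanded when the call began, turning the shorter way round; what a row does not reach only later rows make up. A row lasts 1/10 s, in which the tool goes at most 50 mm and 8.59 degrees, less where a joint would pass 70% of its speed; a pose out of reach is approached as far as the arm can. A call with a number of a shift or a turn outside -1 to 1 is refused whole. A call with a gripper value outside its range is refused whole. The fingers move at their own pace and stop on an object; "newtons" is the grip in N (left out, the last holds). Time passes only in rows, so rows that repeat a pose let the fingers close. It gives the time, the measured TCP pose, the force and the opening at its end, in the units of the state.
- manip.sense(): the state, without advancing time (a new reading comes with each control period).
- manip.snapshot(name): name is "scene" or "top" or "wrist"; returns the picture (384x512x3 uint8, red, green, blue); there is no depth.
- manip.calibration(name): a dict with "camera_matrix" (3x3 intrinsics, pixels), "cam_to_world" (4x4, takes a point from camera to world coordinates). Camera axes: x right, y up, looking along -z (the intrinsics and any distortion apply to the point x, -y, -z); pixel columns grow to the right and rows downward; lengths in m; the calibration is good to about 2 mm. A picture is of the moment at which its call begins: read the wrist's pose just before it. calibration takes no time and is no camera call; for the wrist camera it gives the pose at the moment of the call.
- manip.close_job(): hands the job in, once; it reports no verdict.
The state is a dict: "time_s": time; "q": joint angles; "joint_velocities": joint speeds; "joint_efforts": joint torques, N m; "ee_pos": TCP position; "tool_rot": TCP orientation; "wrist_force": force on the tool from outside, world axes, zero at the start; "torque": the same for the moment, N m; "grip_width": opening from 0.0 (shut) to 1.0 (fully open).
Only numpy, scipy, OpenCV 4.12 (cv2) and the standard library are available. Lean on these libraries where they do the work, as an engineer would, in place of code of your own. Each camera call takes 0.05 s, during which the arm holds its last target.

### The job

Pull the autosampler's drawer all the way out by its handle, then squeeze the green catch fully in and after it the orange catch. Swing the vial hold-down gate by its red post past its click stop to wide open, about square to its closed position, and finish still holding it there by the post, because it springs back if let go. Leave the bottle, the beaker and the tip box where they are.

Things in the scene. Friction and masses are not known exactly. Their poses are not given: they have to be found in the camera images.
- sampler: Low off-white autosampler module fixed to the bench, 260 deep (x) x 360 wide (y) x 138 mm high. Origin on the bench under the middle of its front face. Its -x axis points out of the front, the way the drawer comes out; its +y axis to the robot's left. The drawer's parts lie along these axes.
- drawer (a joint): Travel of the grey drawer out of the module, m: 0 closed, 0.15 fully out (stop). It stays where it is left; sliding it takes about 8 N.
- drawer_handle (a point): Middle of the dark steel bar handle on the drawer front: a horizontal bar about 10 mm thick and 80 mm long along the sampler's y, at the right of the front, centred 95 mm above the bench and 35 mm in front of the panel behind it, which rises to 109 mm. Pinch it from above with the fingers closing along the sampler's x.
- green_catch (a joint): How far the green catch is squeezed, m: 0 engaged, 0.012 fully squeezed. About 4 N; it stays where it is left. Its bolt frees the gate from about 0.009.
- green_catch_grip (a point): Middle of the green catch's pair of upright plates, unsqueezed, 108 mm above the bench (fixed to the drawer). Each plate is 24 mm along sampler x, 10 mm thick along y, top at 118 mm; 35 mm over both outer faces. The green plate (+y side) slides 12 mm to the fixed steel one (-y side). Squeeze from above, fingers closing along y, fingertips above 90 mm: the bolt lies below, at 80 to 89 mm.
- orange_catch (a joint): The same for the orange catch, 60 mm further in (+x) than the green one: 0 engaged, 0.012 fully squeezed; about 4 N; stays where it is left.
- orange_catch_grip (a point): The same point of the orange catch's pair: same sizes, heights and directions as the green one.
- gate (a joint): Angle of the aluminium hold-down gate, rad: 0 closed (locked by both catches), about 1.5 wide open, 1.65 end stop. It turns level about an upright hinge: the post starts on the hinge's -y side and swings out to its -x side, clockwise from above. A ball detent makes a bump from about 0.3 to 0.9; a spring always pulls it closed. At the post: 1 N at first, about 4 N at the bump and at wide.
- gate_hinge (a point): The gate's hinge axis, 87 mm above the bench, on the left part of the drawer.
- gate_post: Upright red round post on the gate, 16 mm diameter, 37 mm tall; origin at the centre of its foot, 87 mm above the bench, on the gate's flat upper face; top 124 mm above the bench; 115 mm from the hinge axis. Its -y axis points away from the hinge. Being round it can turn between the pads.
- reagent: Amber reagent bottle with blue cap, 70 mm diameter, 150 mm high, standing left of the module; origin at the centre of its underside. Leave alone.
- beaker: Clear plastic beaker, 68 mm diameter, 85 mm high, standing left of the module; origin at the centre of its underside. Leave alone.
- tip_box: Blue and white pipette-tip box, 120 x 85 x 58 mm high, right of the module; origin at the centre of its underside. Leave alone.

How it is judged (in metres and radians):
On the way, in this order (a step that is already met when the one before it is completed fails the run):
1. the drawer is pulled out, at least 130 of its 150 mm (value of joint drawer above 0.13 m), for 0.1 s.
2. the green catch is squeezed in while the orange one is still engaged (value of joint green_catch above 0.0095 m and value of joint orange_catch below 0.004 m and value of joint drawer above 0.125 m), for 0.1 s.
3. then the orange catch is squeezed in (value of joint green_catch above 0.009 m and value of joint orange_catch above 0.0095 m), for 0.1 s.
4. the gate is swung past its detent (value of joint gate above 0.95 rad), for 0.05 s.
At the end, for the whole second after the job is handed in: The robot finishes holding: the gate stands still (under 0.1 rad/s) at more than 1.3 rad, the fingers press on its red post with more than 1 N, the drawer is still out by more than 120 mm, and both catches are still squeezed in by more than 9 mm (value of joint gate above 1.3 rad and contact force between the fingers and gate_post above 1 N and value of joint drawer above 0.12 m and value of joint each of green_catch, orange_catch above 0.009 m and velocity of joint gate between -0.1 and 0.1 rad/s); the arm keeps its last pose, push and grip.
It fails at once if the orange catch is squeezed before the green one (value of joint orange_catch above 0.006 m and value of joint green_catch below 0.006 m).
It fails at once if the bottle, the beaker or the tip box is moved more than 30 mm (distance of any of reagent, beaker, tip_box from where it was at the start of the episode above 0.03 m).
It fails at once if the bottle or the beaker is tipped (angle between any of reagent, beaker's own z axis and vertical above 0.4 rad).
It also fails if it takes over 70 s, if anything falls off the work surface, if the arm or the gripper's body presses on something with over 40 N, if the wrist force passes 120 N, or if a joint passes its speed limit or range.

## Working session

There is one attempt and no reset: what is moved stays moved. The work goes in short steps, Python scripts to look and compute and a tool call to move; the robot and the scene stay as the last step left them, time stands still between calls to the robot, and variables do not carry over. Pictures are saved under pics/ and viewed, and the job is handed in when it is done.

Besides the shell and the picture viewer there is one more tool, called after "Emit:" as name(argument=value, ...) on one line, values as JSON. play_rows: Moves the arm, as the interface text tells. Shift numbers are shares of 0.2 m and turn numbers shares of pi rad, none past 1 either way. Its arguments: {"type":"object","properties":{"targets":{"type":"array","items":{"type":"array","items":{"type":"array","items":{"type":"number","minimum":-1,"maximum":1}}}},"newtons":{"type":"number"}},"required":["targets"]}

```bash
mkdir -p pics; python3 - <<'E'
from bench import manip
import cv2,json
print(manip.sense())
for n in ["scene","top","wrist"]:
    c=manip.calibration(n); print(n,c)
    cv2.imwrite(f"pics/{n}0.png",manip.snapshot(n)[:,:,::-1])
E
```

```text
{'time_s': 0.0, 'q': array([-4.92394584e+01,  2.20892144e+01,  3.78237463e-01, -2.90717638e-02,
       -6.84116386e+01, -1.48174286e+01]), 'joint_velocities': array([-0.0228169 , -0.0229192 , -0.01962996, -0.04758874, -0.01634428,
       -0.04503092]), 'joint_efforts': array([ 5.94071371e-04, -3.92287660e+01,  1.88398075e+01,  4.18611109e+00,
       -4.68170678e-03,  1.42005865e-05]), 'ee_pos': array([ 0.27318386, -0.56146689,  0.23022714]), 'tool_rot': array([[-8.99310677e-01, -4.37309072e-01, -1.03983815e-03],
       [-4.37310298e-01,  8.99308613e-01,  1.92897290e-03],
       [ 9.15780542e-05,  2.18947785e-03, -9.99997599e-01]]), 'wrist_force': array([ 0.06532198, -0.42814783,  0.34614231]), 'torque': array([-0.00814332, -0.0558609 ,  0.02764509]), 'grip_width': 1.0000127404832873}
scene {'camera_matrix': array([[433.16208406,   0.        , 248.11537132],
       [  0.        , 433.16208406, 194.79849603],
       [  0.        ,   0.        ,   1.        ]]), 'cam_to_world': array([[-0.95504888, -0.28016492,  0.09689814,  0.73394128],
       [ 0.2964073 , -0.90790496,  0.2963972 ,  0
[... 315 characters left out ...]
am_to_world': array([[ 0.02100765,  0.99035634, -0.1369416 ,  0.43154747],
       [-0.99946118,  0.02425814,  0.0221107 ,  0.00311322],
       [ 0.02521942,  0.13640332,  0.99033233,  1.19137692],
       [ 0.        ,  0.        ,  0.        ,  1.        ]])}
wrist {'camera_matrix': array([[343.70806581,   0.        , 250.07326718],
       [  0.        , 343.70806581, 190.58908223],
       [  0.        ,   0.        ,   1.        ]]), 'cam_to_world': array([[-0.43770307, -0.85583403, -0.27561592,  0.20344888],
       [ 0.89911879, -0.41622252, -0.13544085, -0.59678916],
       [ 0.00119733, -0.30709433,  0.95167833,  0.37272147],
       [ 0.        ,  0.        ,  0.        ,  1.        ]])}
```

View pics/scene0.png

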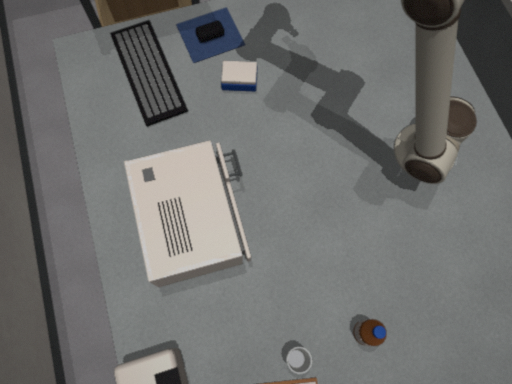

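View pics/top0.png

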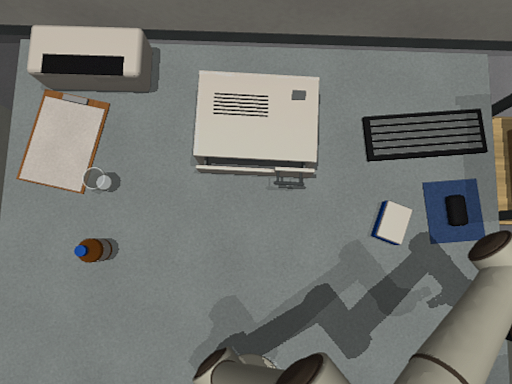

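View pics/wrist0.png

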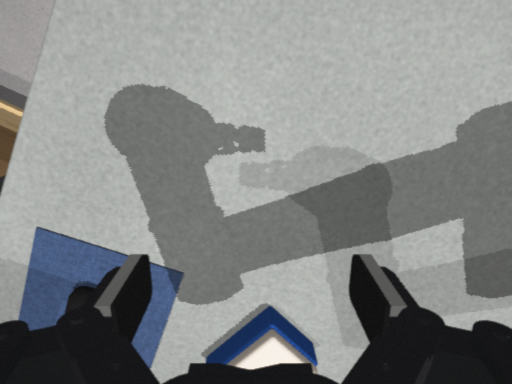

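The top view shows the sampler at about (197–320, 71–175), with the handle near (289,182). The bottle is at (90,250), the beaker at (97,179) and the tip box at (392,222).

```bash
cat > h.py <<'E'
from bench import manip
import cv2, numpy as np
def ray(n,u,v,z,c=None):
    c=c or manip.calibration(n); T=c["cam_to_world"];K=c["camera_matrix"]
    d=np.linalg.inv(K)@[u,v,1]; d=T[:3,:3]@[d[0],-d[1],-d[2]]
    o=T[:3,3]; return o+d*(z-o[2])/d[2]
def proj(n,p,c=None):
    c=c or manip.calibration(n); T=c["cam_to_world"];K=c["camera_matrix"]
    q=T[:3,:3].T@(np.array(p)-T[:3,3]); q=K@[q[0],-q[1],-q[2]]; return q[:2]/q[2]
def crop(src,dst,x0,y0,x1,y1,s):
    im=cv2.imread(src)[y0:y1,x0:x1]; cv2.imwrite(dst,cv2.resize(im,None,fx=s,fy=s,interpolation=cv2.INTER_CUBIC))
E
python3 - <<'E'
from h import *
crop("pics/top0.png","pics/t0c.png",185,60,335,200,5)
crop("pics/scene0.png","pics/s0c.png",115,130,265,290,3.7)
E
```

```text
(no output)
```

View pics/t0c.png

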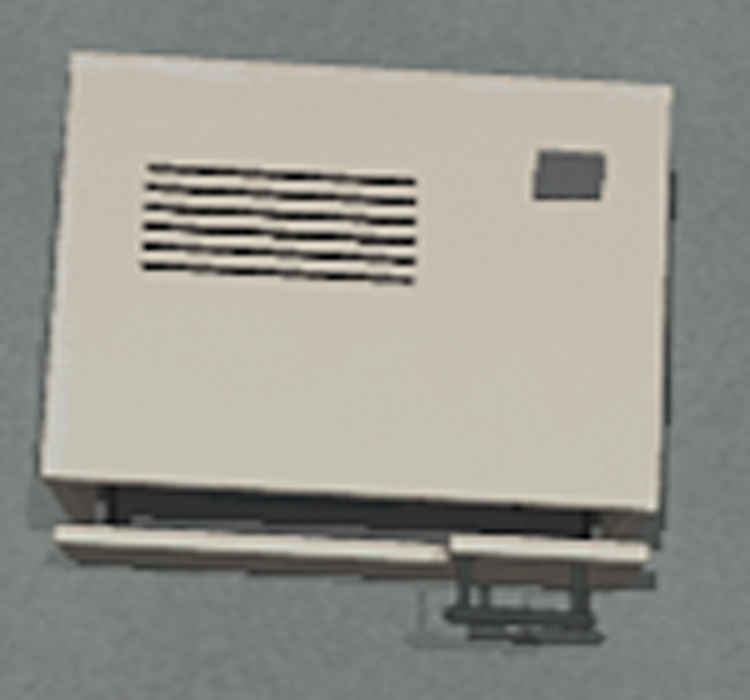

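View pics/s0c.png

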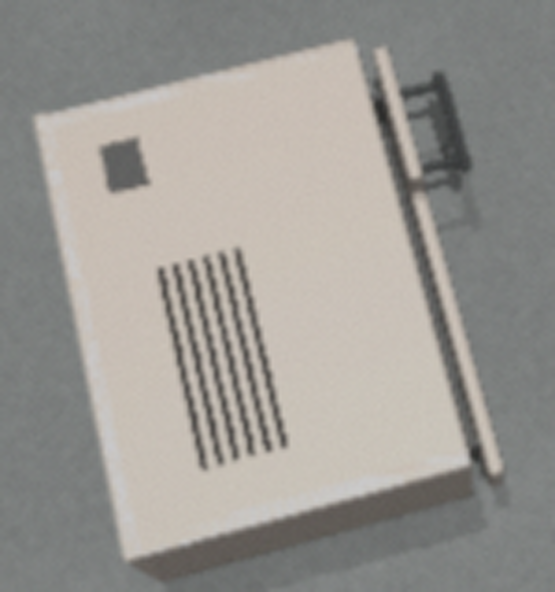

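```bash
python3 - <<'E'
from h import *
f=lambda u,v:(185+u/5-.5+.1,60+v/5-.4)
g=lambda u,v:(115+u/3.7-.4,130+v/3.7-.4)
for n,ff,pts,z in [("top",f,[(72,52),(671,87),(656,510),(42,478)],.138),("scene",g,[(124,561),(36,117),(354,40),(468,466)],.138),
  ("top",f,[(447,613),(592,621)],.1),("scene",g,[(463,168),(440,76)],.1),
  ("top",f,[(56,533),(649,552)],.109),("scene",g,[(497,470),(382,50)],.109)]:
    P=[ray(n,*ff(*p),z)[:2] for p in pts]
    print(n,np.round(P,4).tolist())
    m=np.mean(P,0);print(' mean',m.round(4))
    if len(P)==4:
        a=(P[2]-P[1]+P[3]-P[0]); print(' yaw of -x',np.degrees(np.arctan2(-a[1],-a[0])), 'y',np.degrees(np.arctan2(*(-(P[0]-P[1]+P[3]-P[2])[[0,1]]*[1,-1]))),np.linalg.norm(P[1]-P[0]),np.linalg.norm(P[2]-P[1]), 'front',(P[2]+P[3])/2)
    else:
        d=P[0]-P[1];print(' len',np.linalg.norm(d),'yaw',np.degrees(np.arctan2(-d[0],d[1])))
E
```

```text
top [[0.9392, 0.1689], [0.9289, -0.1897], [0.6696, -0.1807], [0.679, 0.1749]]
 mean [ 0.8042 -0.0067]
 yaw of -x -1.644008011687029 y -1.5758076465643305 0.35868388006598334 0.25942389353995177 front [ 0.67432619 -0.00293125]
scene [[0.9411, 0.1729], [0.9285, -0.1845], [0.6715, -0.175], [0.6844, 0.1803]]
 mean [ 0.8064 -0.0016]
 yaw of -x -1.8836331718716781 y -2.040551797990232 0.35762791041474573 0.2572081731914332 front [0.67795472 0.00263613]
top [[0.6123, -0.0625], [0.6097, -0.1491]]
 mean [ 0.611  -0.1058]
 len 0.0866083031290304 yaw -1.755283492908928
scene [[0.6163, -0.0585], [0.6108, -0.1412]]
 mean [ 0.6135 -0.0998]
 len 0.08292229821780596 yaw -3.741347662160855
top [[0.6529, 0.1699], [0.6506, -0.1816]]
 mean [ 0.6517 -0.0059]
 len 0.35150660136061457 yaw -0.37128702732014934
scene [[0.6632, 0.1845], [0.6505, -0.1735]]
 mean [0.6569 0.0055]
 len 0.3582273157115234 yaw -2.0347063586009586
```

Emit:
play_rows(targets=[[[0.85, 1, 0, 0, 0, 0.173, 0.3], [0.85, 1, 0, 0, 0, 0.173, 0.3], [0.85, 1, 0, 0, 0, 0.173, 0.3], [0.85, 1, 0, 0, 0, 0.173, 0.3], [0.85, 1, 0, 0, 0, 0.173, 0.3], [0.85, 1, 0, 0, 0, 0.173, 0.3], [0.85, 1, 0, 0, 0, 0.173, 0.3]]], newtons=60)

```text
time_s: 0.85
ee_pos: [0.4446, -0.3604, 0.2311]
tool_rot: [[-0.54, -0.841, -0.0], [-0.841, 0.54, 0.0], [-0.0, 0.001, -1.0]]
wrist_force: [-0.2, -0.3, 0.3]
grip_width: 0.35
```

Emit:
play_rows(targets=[[[0.84, 1, 0, 0, 0, 0.173, 0.3], [0.84, 1, 0, 0, 0, 0.173, 0.3], [0.84, 1, 0, 0, 0, 0.173, 0.3], [0.84, 1, 0, 0, 0, 0.173, 0.3], [0.84, 1, 0, 0, 0, 0.173, 0.3], [0.84, 1, 0, 0, 0, 0.173, 0.3], [0.84, 1, 0, 0, 0, 0.173, 0.3], [0.84, 1, 0, 0, 0, 0.173, 0.3]]])

```text
time_s: 1.65
ee_pos: [0.6104, -0.1635, 0.2309]
tool_rot: [[-0.033, -0.999, -0.001], [-0.999, 0.033, -0.0], [0.0, 0.001, -1.0]]
wrist_force: [0.2, 0.1, 0.5]
grip_width: 0.345
```

Emit:
play_rows(targets=[[[0, 0.29, 0, 0, 0, 0, 0.3], [0, 0.29, 0, 0, 0, 0, 0.3], [0, 0.29, 0, 0, 0, 0, 0.3], [0, 0.29, 0, 0, 0, 0, 0.3]]])

```text
time_s: 2.05
ee_pos: [0.6108, -0.1055, 0.2317]
tool_rot: [[-0.032, -0.999, 0.0], [-0.999, 0.032, -0.0], [0.0, -0.0, -1.0]]
wrist_force: [1.5, -0.5, 0.7]
grip_width: 0.354
```

```bash
python3 - <<'E'
from h import *
s=manip.sense(); print(s['time_s'],s['ee_pos'],s['tool_rot'].round(4),s['q'],s['grip_width'])
cv2.imwrite("pics/w1.png",manip.snapshot("wrist")[:,:,::-1])
np.savez("w1.npz",**manip.calibration("wrist"))
E
```

```text
2.05 [ 0.61084764 -0.10554057  0.23168701] [[-3.250e-02 -9.995e-01  2.000e-04]
 [-9.995e-01  3.250e-02 -2.000e-04]
 [ 2.000e-04 -2.000e-04 -1.000e+00]] [ 5.14330935e+00  2.15245030e+01 -2.92374554e-01  1.58376306e-02
 -6.81716093e+01 -7.01136254e+00] 0.3537174495003973
```

View pics/w1.png

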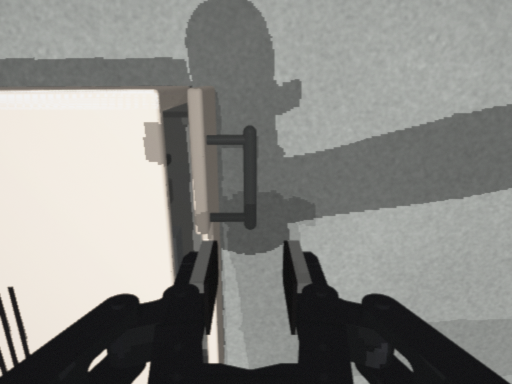

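The wrist view shows the handle bar running from about (250,130) to (250,226). The gripper is roughly lined up with it.

```bash
python3 - <<'E'
from h import *
c=dict(np.load("w1.npz"))
for p in [(250,130),(250,226)]: print(ray("wrist",*p,.095,c).round(4))
print(ray("wrist",205,90,.109,c),ray("wrist",205,235,.109,c))
print(ray("wrist",159,92,.138,c))
E
```

```text
[ 0.6107 -0.1464  0.095 ]
[ 0.6134 -0.0623  0.095 ]
[ 0.64297818 -0.17887012  0.109     ] [ 0.65151597 -0.0614408   0.109     ]
[ 0.66974248 -0.17924154  0.138     ]
```

Emit:
play_rows(targets=[[[0.005, 0, -0.2, 0, 0, 0, 0.45], [0.005, 0, -0.4, 0, 0, 0, 0.45], [0.005, 0, -0.6, 0, 0, 0, 0.45], [0.005, 0, -0.7, 0, 0, 0, 0.45], [0.005, 0, -0.765, 0, 0, 0, 0.45], [0.005, 0, -0.765, 0, 0, 0, 0.45]]])

```text
time_s: 2.7
ee_pos: [0.6114, -0.105, 0.0766]
tool_rot: [[-0.032, -0.999, -0.004], [-0.999, 0.032, -0.0], [0.0, 0.004, -1.0]]
wrist_force: [0.1, 0.6, -0.2]
grip_width: 0.273
```

Emit:
play_rows(targets=[[[0, 0, 0, 0, 0, 0, 1], [0, 0, 0, 0, 0, 0, 1], [0, 0, 0, 0, 0, 0, 1], [0, 0, 0, 0, 0, 0, 1]]])

```text
time_s: 3.1
ee_pos: [0.6121, -0.1047, 0.0791]
tool_rot: [[-0.031, -1.0, -0.0], [-1.0, 0.031, -0.001], [0.001, 0.0, -1.0]]
wrist_force: [-2.7, -4.3, -1.0]
grip_width: 0.101
```

Emit:
play_rows(targets=[[[-0.05, 0.002, 0, 0, 0, 0, 1], [-0.12, 0.004, 0, 0, 0, 0, 1], [-0.2, 0.006, 0, 0, 0, 0, 1], [-0.28, 0.009, 0, 0, 0, 0, 1], [-0.36, 0.011, 0, 0, 0, 0, 1], [-0.44, 0.014, 0, 0, 0, 0, 1], [-0.52, 0.016, 0, 0, 0, 0, 1], [-0.6, 0.019, 0, 0, 0, 0, 1], [-0.67, 0.021, 0, 0, 0, 0, 1], [-0.72, 0.022, 0, 0, 0, 0, 1], [-0.76, 0.023, 0, 0, 0, 0, 1], [-0.76, 0.023, 0, 0, 0, 0, 1]]])

```text
time_s: 4.3
ee_pos: [0.4729, -0.1005, 0.0792]
tool_rot: [[-0.028, -0.999, 0.029], [-1.0, 0.028, -0.001], [0.001, -0.029, -1.0]]
wrist_force: [27.7, -23.4, -34.1]
grip_width: 0.102
```

```bash
python3 - <<'E'
from h import *
s=manip.sense(); print(s['ee_pos'],s['wrist_force'],s['grip_width'])
cv2.imwrite("pics/t2.png",manip.snapshot("top")[:,:,::-1])
cv2.imwrite("pics/s2.png",manip.snapshot("scene")[:,:,::-1])
crop("pics/top0.png","pics/x.png",185,60,335,200,5)
crop("pics/t2.png","pics/t2c.png",170,130,330,280,4.8)
crop("pics/s2.png","pics/s2c.png",190,130,340,290,3.7)
E
```

```text
[ 0.47289779 -0.1005475   0.07924796] [ 27.72500351 -23.41466527 -34.10115785] 0.1015465392088245
```

View pics/t2c.png

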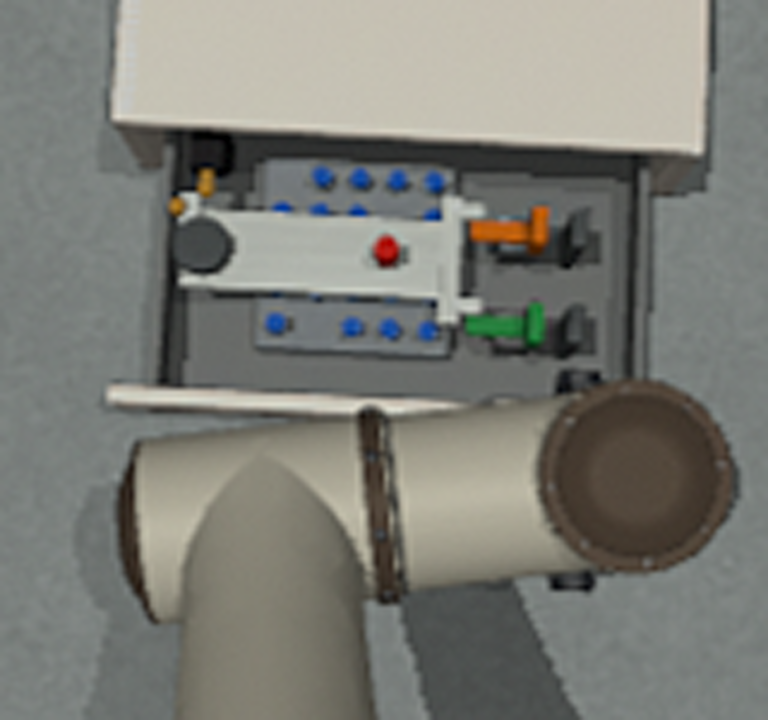

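View pics/s2c.png

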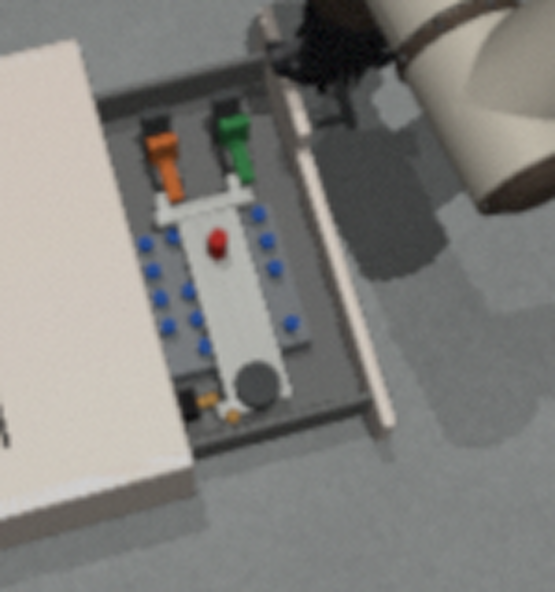

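```bash
python3 - <<'E'
from h import *
f=lambda u,v:(170+u/4.8-.4,130+v/4.8-.4)
g=lambda u,v:(190+u/3.7-.4,130+v/3.7-.4)
print(ray("top",*f(108,389),.109), "before", ray("top",185+56/5-.4,60+525/5-.4,.109))
print(ray("scene",*g(393,425),.109), ray("scene",115+500/3.7-.4,130+472/3.7-.4,.109))
for n,ff,d in [("top",f,dict(post=(386,248),g1=(527,310),o1=(540,212),hinge=(201,245))),("scene",g,dict(post=(217,240),hinge=(257,385)))]:
  for k,p in d.items(): print(n,k,ray(n,*ff(*p),dict(post=.124,hinge=.1).get(k,.118)).round(4))
E
```

```text
[0.52116859 0.1747198  0.109     ] before [0.65766576 0.17007974 0.109     ]
[0.5272206  0.19066213 0.109     ] [0.66151103 0.18663728 0.109     ]
top post [0.6093 0.0087 0.124 ]
top g1 [ 0.5743 -0.0778  0.118 ]
top o1 [ 0.635  -0.0849  0.118 ]
top hinge [0.6123 0.1231 0.1   ]
scene post [0.6126 0.0148 0.124 ]
scene hinge [0.6155 0.1287 0.1   ]
```

Emit:
play_rows(targets=[[[-0.02, 0, 0, 0, 0, 0, 1], [-0.04, 0, 0, 0, 0, 0, 1], [-0.04, 0, 0, 0, 0, 0, 1]]])

```text
time_s: 4.7
ee_pos: [0.473, -0.1005, 0.0794]
tool_rot: [[-0.026, -0.999, 0.044], [-1.0, 0.026, -0.001], [0.0, -0.044, -0.999]]
wrist_force: [47.0, -29.8, -55.1]
grip_width: 0.098
```

Emit:
play_rows(targets=[[[0.05, 0, 0, 0, 0, 0, 1], [0.1, 0, 0, 0, 0, 0, 1], [0.1, 0, 0, 0, 0, 0, 1], [0.1, 0, 0, 0, 0, 0, 0.5], [0.1, 0, 0, 0, 0, 0, 0.5], [0.1, 0, 0, 0, 0, 0, 0.5], [0.1, 0, 0, 0, 0, 0, 0.5]]])

```text
time_s: 5.4
ee_pos: [0.473, -0.0989, 0.0788]
tool_rot: [[-0.03, -1.0, 0.002], [-1.0, 0.03, 0.0], [-0.0, -0.002, -1.0]]
wrist_force: [0.0, 0.4, -0.2]
grip_width: 0.246
```

Emit:
play_rows(targets=[[[0, 0, 0.25, 0, 0, 0, 0.5], [0, 0, 0.5, 0, 0, 0, 0.4], [0, 0, 0.75, 0, 0, -0.05, -0.3], [0.2, 0.1, 0.85, 0, 0, -0.1, -0.3], [0.4, 0.3, 0.85, 0, 0, -0.15, -0.3], [0.55, 0.3, 0.85, 0, 0, -0.2, -0.3], [0.55, 0.3, 0.85, 0, 0, -0.25, -0.3], [0.55, 0.3, 0.85, 0, 0, -0.3, -0.3], [0.55, 0.3, 0.85, 0, 0, -0.35, -0.3], [0.55, 0.3, 0.85, 0, 0, -0.4, -0.3], [0.55, 0.3, 0.85, 0, 0, -0.45, -0.3], [0.55, 0.3, 0.85, 0, 0, -0.5, -0.3]]])

```text
time_s: 6.6
ee_pos: [0.5824, -0.039, 0.2484]
tool_rot: [[-0.999, -0.034, 0.0], [-0.034, 0.999, 0.0], [-0.0, 0.0, -1.0]]
wrist_force: [0.5, -0.2, -0.1]
grip_width: 0.653
```

Emit:
play_rows(targets=[[[0, 0, 0, 0, 0, 0, -0.3], [0, 0, 0, 0, 0, 0, -0.3], [0, 0, 0, 0, 0, 0, -0.3]]])

```text
time_s: 6.9
ee_pos: [0.5824, -0.0392, 0.2484]
tool_rot: [[-0.999, -0.042, 0.0], [-0.042, 0.999, 0.0], [-0.0, 0.0, -1.0]]
wrist_force: [-0.7, -0.2, 0.2]
grip_width: 0.647
```

```bash
python3 - <<'E'
from h import *
s=manip.sense(); print(s['ee_pos'],s['tool_rot'].round(3),s['q'],s['wrist_force'],s['grip_width'])
np.savez("w3.npz",**manip.calibration("wrist"))
cv2.imwrite("pics/w3.png",manip.snapshot("wrist")[:,:,::-1])
im=cv2.imread("pics/w3.png");cv2.imwrite("pics/w3b.png",cv2.resize(im,(800,600),interpolation=cv2.INTER_CUBIC))
E
```

```text
[ 0.58241387 -0.03923972  0.24835985] [[-0.999 -0.042  0.   ]
 [-0.042  0.999  0.   ]
 [-0.     0.    -1.   ]] [ 1.20309565e+01  1.73646460e+01 -4.00280587e+00 -4.90622800e-03
 -6.86239124e+01 -9.96188888e+01] [-0.65052758 -0.24386254  0.22296529] 0.6468596320878718
```

View pics/w3b.png

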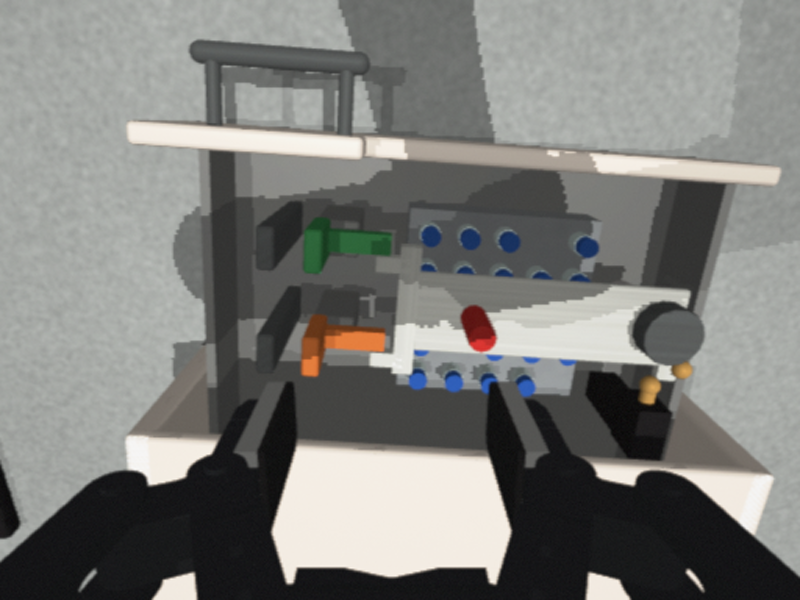

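```bash
python3 - <<'E'
from h import *
c=dict(np.load("w3.npz")); print(c['cam_to_world'][:3,3])
crop("pics/w3.png","pics/w3c.png",150,120,320,250,4.7)
# overlay guess of sampler frame points
E
```

```text
[ 0.50464388 -0.04314771  0.3907303 ]
```

View pics/w3c.png

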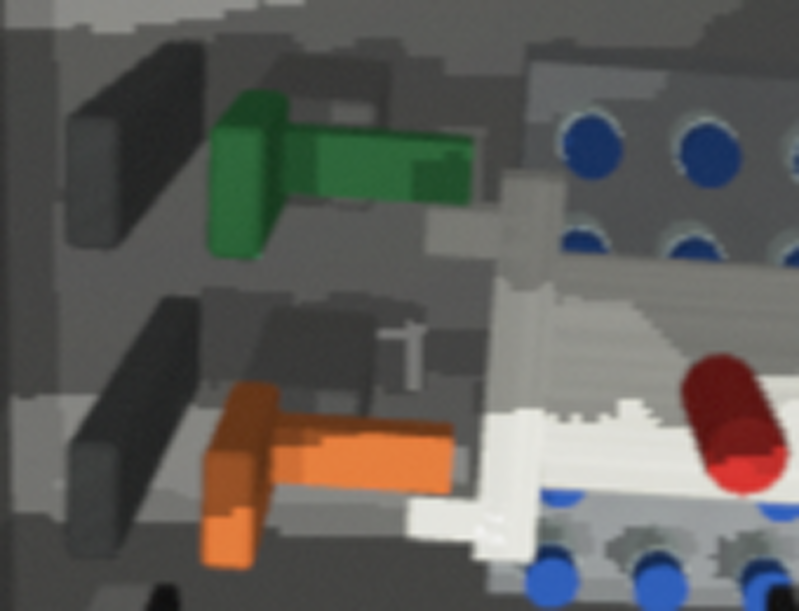

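```bash
python3 - <<'E'
from h import *
c=dict(np.load("w3.npz"))
f=lambda u,v:(150+u/4.7-.4,120+v/4.7-.4)
yaw=np.radians(-1.8);R=np.array([[np.cos(yaw),-np.sin(yaw)],[np.sin(yaw),np.cos(yaw)]])
D=dict(gs=[(68,118),(118,118),(118,247),(68,247)],g=[(212,125),(268,123),(258,258),(210,252)],
 o=[(205,452),(260,455),(252,570),(202,567)],os=[(68,442),(120,442),(117,555),(70,555)])
m={}
for k,P in D.items():
    Q=np.array([ray("wrist",*f(*p),.118,c)[:2] for p in P]); m[k]=Q.mean(0)
    L=(R.T@Q.T).T; print(k,m[k].round(4),'size',np.ptp(L,axis=0).round(4))
print('G',(m['g']+m['gs'])/2,'O',(m['o']+m['os'])/2)
print('post',ray("wrist",*f(745,462),.124,c)); print('hinge top?',[ray("wrist",669/1.5625,333/1.5625,z,c).round(4) for z in(.09,.1,.11)])
print('yaw',np.degrees(np.arctan2(m['gs'][1]-m['os'][1],m['gs'][0]-m['os'][0])))
E
```

```text
gs [ 0.5683 -0.106 ] size [0.0234 0.0087]
g [ 0.5685 -0.0812] size [0.0239 0.0095]
o [ 0.629  -0.0827] size [0.0233 0.01  ]
os [ 0.6276 -0.1076] size [0.0233 0.0094]
G [ 0.56842881 -0.09359281] O [ 0.62832749 -0.09513721]
post [0.61273741 0.00991958 0.124     ]
hinge top? [array([0.6169, 0.1289, 0.09  ]), array([0.6131, 0.1231, 0.1   ]), array([0.6094, 0.1174, 0.11  ])]
yaw 178.43526896391074
```

The wrist view puts the green plate pair at (0.568,-0.094) and the orange pair at (0.628,-0.095). The post is at (0.613,0.010). Next I move above the green pair, 6 mm toward the fixed plate, because the jaws close symmetrically.

Emit:
play_rows(targets=[[[-0.071, -0.15, 0, 0, 0, -0.0228, -0.35], [-0.071, -0.302, 0, 0, 0, -0.0228, -0.35], [-0.071, -0.302, -0.2, 0, 0, -0.0228, -0.35], [-0.071, -0.302, -0.4, 0, 0, -0.0228, -0.35], [-0.071, -0.302, -0.592, 0, 0, -0.0228, -0.35], [-0.071, -0.302, -0.592, 0, 0, -0.0228, -0.35], [-0.071, -0.302, -0.592, 0, 0, -0.0228, -0.35]]])

```text
time_s: 7.65
ee_pos: [0.5688, -0.1, 0.1305]
tool_rot: [[-1.0, 0.031, -0.0], [0.031, 1.0, -0.001], [0.0, -0.001, -1.0]]
wrist_force: [0.4, -0.4, 0.7]
grip_width: 0.677
```

```bash
cat > look.py <<'E'
from h import *
import sys
n=sys.argv[1]
s=manip.sense(); print(s['time_s'],s['ee_pos'],s['tool_rot'].round(3).tolist(),s['wrist_force'].round(1),s['grip_width'])
np.savez(n+".npz",**manip.calibration("wrist"))
im=manip.snapshot("wrist")[:,:,::-1]; cv2.imwrite(f"pics/{n}.png",im)
cv2.imwrite(f"pics/{n}b.png",cv2.resize(im,(800,600),interpolation=cv2.INTER_CUBIC))
E
python3 look.py w4
```

```text
7.65 [ 0.56880956 -0.09999544  0.1304958 ] [[-1.0, 0.031, -0.0], [0.031, 1.0, -0.001], [0.0, -0.001, -1.0]] [ 0.4 -0.4  0.7] 0.6769544149982272
```

View pics/w4b.png

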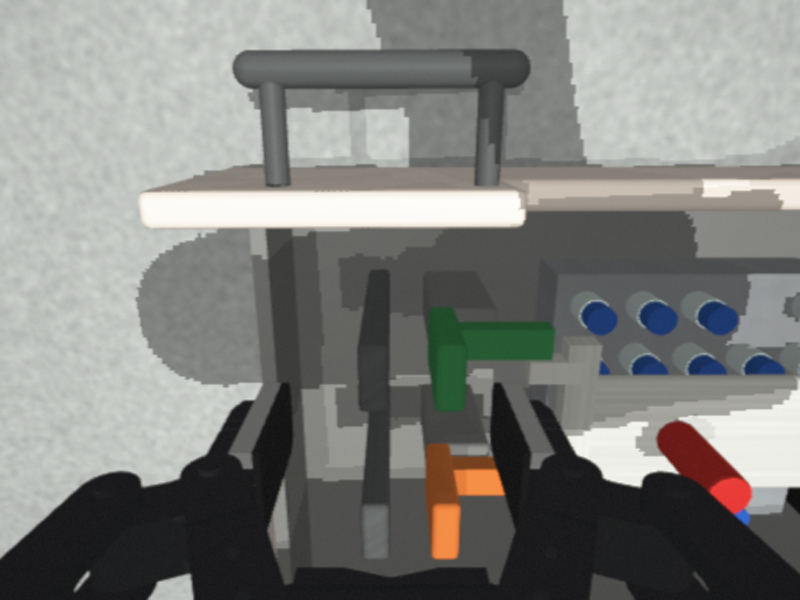

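```bash
python3 - <<'E'
from h import *
c=dict(np.load("w4.npz"));k=1.5625
for n,a,b in [("gs",(360,350),(390,410)),("g",(433,350),(466,410)),("os",(362,505),(388,557)),("o",(432,505),(459,557))]:
    print(n,((ray("wrist",a[0]/k,a[1]/k,.118,c)+ray("wrist",b[0]/k,b[1]/k,.118,c))/2).round(4))
print(proj("wrist",[.5688,-.1,.1305],c)*k, ray("wrist",738/k,498/k,.124,c))
E
```

```text
gs [ 0.5686 -0.1055  0.118 ]
g [ 0.5693 -0.0818  0.118 ]
os [ 0.6275 -0.1079  0.118 ]
o [ 0.6282 -0.083   0.118 ]
[392.75836994 399.69557947] [0.61208182 0.01302084 0.124     ]
```

Emit:
play_rows(targets=[[[0, 0, -0.09, 0, 0, 0, -0.35], [0, 0, -0.178, 0, 0, 0, -0.35], [0, 0, -0.178, 0, 0, 0, -0.35]]], newtons=40)

```text
time_s: 8.0
ee_pos: [0.5684, -0.0996, 0.0948]
tool_rot: [[-1.0, 0.031, 0.0], [0.031, 1.0, 0.0], [-0.0, 0.0, -1.0]]
wrist_force: [-0.1, 0.3, 0.6]
grip_width: 0.672
```

Emit:
play_rows(targets=[[[0, 0, 0, 0, 0, 0, 0.0], [0, 0, 0, 0, 0, 0, 0.2], [0, 0, 0, 0, 0, 0, 0.3], [0, 0, 0, 0, 0, 0, 0.5], [0, 0, 0, 0, 0, 0, 0.7], [0, 0, 0, 0, 0, 0, 0.7], [0, 0, 0, 0, 0, 0, 0.7], [0, 0, 0, 0, 0, 0, 0.7]]])

```text
time_s: 8.8
ee_pos: [0.5699, -0.1003, 0.0964]
tool_rot: [[-1.0, 0.031, 0.004], [0.031, 1.0, -0.001], [-0.004, -0.001, -1.0]]
wrist_force: [-0.0, 0.2, 7.3]
grip_width: 0.238
```

```bash
python3 look.py w5
```

```text
8.8 [ 0.56991697 -0.10028372  0.09637847] [[-1.0, 0.031, 0.004], [0.031, 1.0, -0.001], [-0.004, -0.001, -1.0]] [-0.   0.2  7.3] 0.2380824518927747
```

View pics/w5b.png

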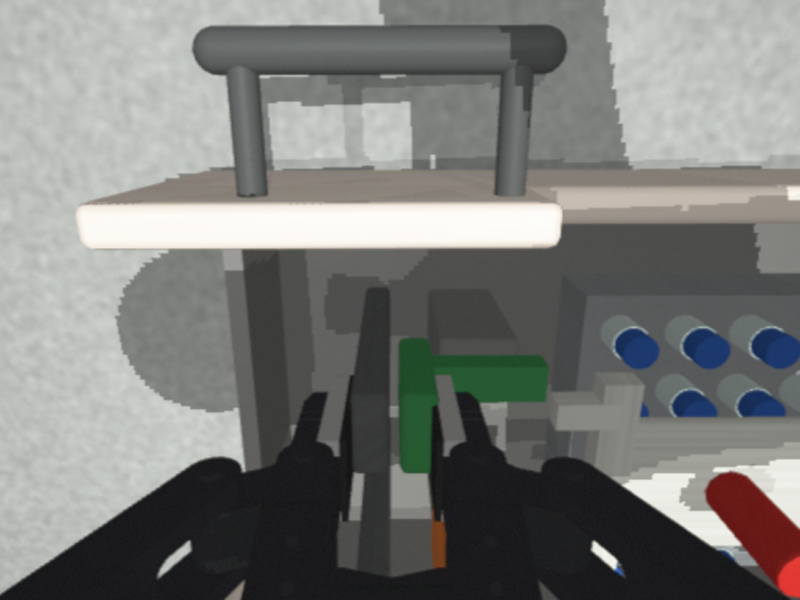

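Emit:
play_rows(targets=[[[0, 0, 0.01, 0, 0, 0, -0.35], [0, 0, 0.01, 0, 0, 0, -0.35], [0, 0, 0.01, 0, 0, 0, -0.35], [0, 0, 0.01, 0, 0, 0, -0.35], [0, 0, 0.2, 0, 0, 0, -0.35], [0.15, -0.004, 0.2, 0, 0, 0, -0.35], [0.297, -0.008, 0.2, 0, 0, 0, -0.35], [0.297, -0.008, 0.2, 0, 0, 0, -0.35], [0.297, -0.008, 0.2, 0, 0, 0, -0.35]]])

```text
time_s: 9.75
ee_pos: [0.6272, -0.1015, 0.1332]
tool_rot: [[-0.999, 0.032, -0.002], [0.032, 0.999, 0.0], [0.002, -0.0, -1.0]]
wrist_force: [-0.8, 0.5, -0.3]
grip_width: 0.675
```

```bash
python3 look.py w6
```

```text
9.75 [ 0.62715815 -0.10147489  0.13323537] [[-0.999, 0.032, -0.002], [0.032, 0.999, 0.0], [0.002, -0.0, -1.0]] [-0.8  0.5 -0.3] 0.6748060678156562
```

View pics/w6b.png

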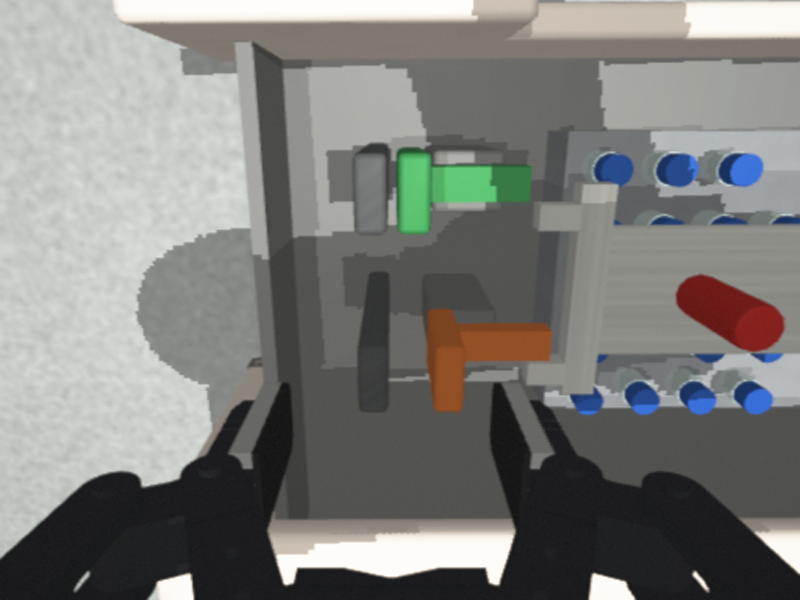

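The green catch is in, with only a small gap left between its plates near (393,190). The jaws straddle the orange pair.

Emit:
play_rows(targets=[[[0, 0, -0.09, 0, 0, 0, -0.35], [0, 0, -0.188, 0, 0, 0, -0.35], [0, 0, -0.188, 0, 0, 0, -0.35], [0, 0, -0.188, 0, 0, 0, 0.0], [0, 0, -0.188, 0, 0, 0, 0.2], [0, 0, -0.188, 0, 0, 0, 0.3], [0, 0, -0.188, 0, 0, 0, 0.5], [0, 0, -0.188, 0, 0, 0, 0.7], [0, 0, -0.188, 0, 0, 0, 0.7], [0, 0, -0.188, 0, 0, 0, 0.7], [0, 0, -0.188, 0, 0, 0, 0.7], [0, 0, -0.188, 0, 0, 0, 0.7]]])

```text
time_s: 11.0
ee_pos: [0.6281, -0.1019, 0.0982]
tool_rot: [[-0.999, 0.032, 0.002], [0.032, 0.999, -0.001], [-0.002, -0.001, -1.0]]
wrist_force: [-2.4, 0.5, 5.3]
grip_width: 0.237
```

Emit:
play_rows(targets=[[[0, 0, 0.01, 0, 0, 0, -0.35], [0, 0, 0.01, 0, 0, 0, -0.35], [0, 0, 0.01, 0, 0, 0, -0.35], [0, 0, 0.01, 0, 0, 0, -0.35], [0, 0, 0.2, 0, 0, 0, -0.35], [0, 0, 0.4, 0, 0, 0, -0.35], [0, 0, 0.4, 0, 0, 0, -0.35], [0, 0, 0.4, 0, 0, 0, -0.35]]])

```text
time_s: 11.8
ee_pos: [0.6281, -0.1014, 0.1778]
tool_rot: [[-0.999, 0.032, 0.003], [0.032, 0.999, 0.0], [-0.003, 0.001, -1.0]]
wrist_force: [-1.3, -0.3, -0.9]
grip_width: 0.674
```

```bash
python3 look.py w7
```

```text
11.8 [ 0.62807997 -0.10136316  0.17781582] [[-0.999, 0.032, 0.003], [0.032, 0.999, 0.0], [-0.003, 0.001, -1.0]] [-1.3 -0.3 -0.9] 0.6741627175832606
```

View pics/w7b.png

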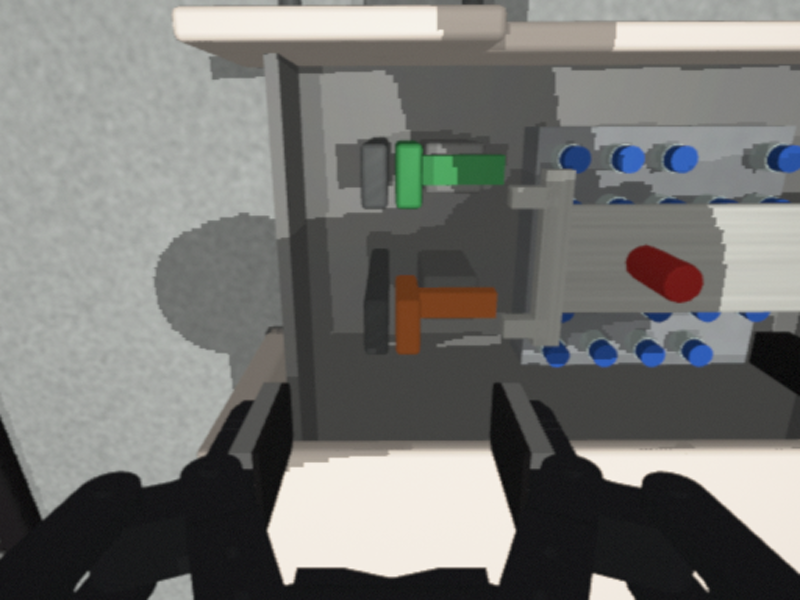

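Both catches look squeezed, since the plate gaps at (393,175) and (393,315) are nearly closed. Next I locate the post precisely and plan the arc.

```bash
python3 - <<'E'
from h import *
k=1.5625
for n,p in [("w7",(684,281)),("w6",(760,327)),("w3",((150+745/4.7)*k,(120+462/4.7)*k))]:
    print(n,ray("wrist",p[0]/k,p[1]/k,.124,dict(np.load(n+".npz"))).round(4))
crop("pics/w7.png","pics/w7c.png",390,140,470,210,8)
crop("pics/w7.png","pics/w7d.png",220,80,370,240,4)
P=np.array([.6123,.0105]);yaw=np.radians(-1.7)
R=np.array([[np.cos(yaw),-np.sin(yaw)],[np.sin(yaw),np.cos(yaw)]])
H=P+R@[0,.115];print('H',H)
for t in np.arange(0.1,1.61,.1):
    q=H+R@(.115*np.array([-np.sin(t),-np.cos(t)])); print(round(t,2),q.round(4),((q-P)/.2).round(3))
E
```

```text
w7 [0.6106 0.01   0.124 ]
w6 [0.6111 0.01   0.124 ]
w3 [0.6131 0.0103 0.124 ]
H [0.61571162 0.12544938]
0.1 [0.6008 0.0114] [-0.057  0.005]
0.2 [0.5895 0.0135] [-0.114  0.015]
0.3 [0.5785 0.0166] [-0.169  0.031]
0.4 [0.5678 0.0209] [-0.222  0.052]
0.5 [0.5576 0.0262] [-0.273  0.079]
0.6 [0.548  0.0325] [-0.322  0.11 ]
0.7 [0.539  0.0397] [-0.366  0.146]
0.8 [0.5309 0.0478] [-0.407  0.187]
0.9 [0.5235 0.0567] [-0.444  0.231]
1.0 [0.5171 0.0662] [-0.476  0.279]
1.1 [0.5117 0.0763] [-0.503  0.329]
1.2 [0.5073 0.087 ] [-0.525  0.382]
1.3 [0.504 0.098] [-0.541  0.437]
1.4 [0.5019 0.1093] [-0.552  0.494]
1.5 [0.5008 0.1207] [-0.557  0.551]
1.6 [0.5009 0.1322] [-0.557  0.609]
```

View pics/w7c.png

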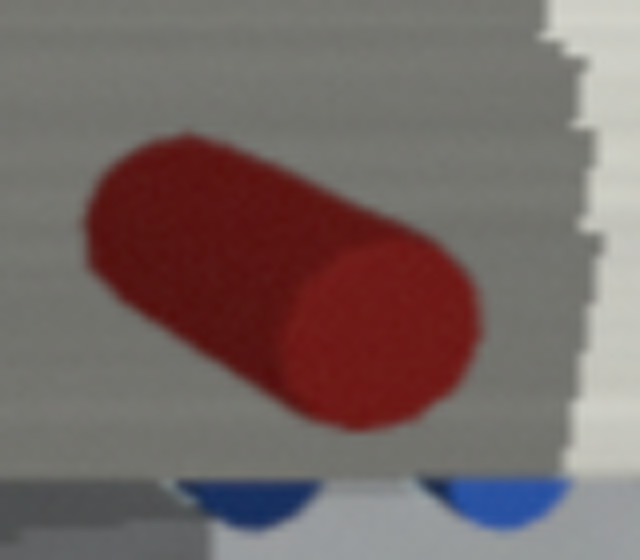

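View pics/w7d.png

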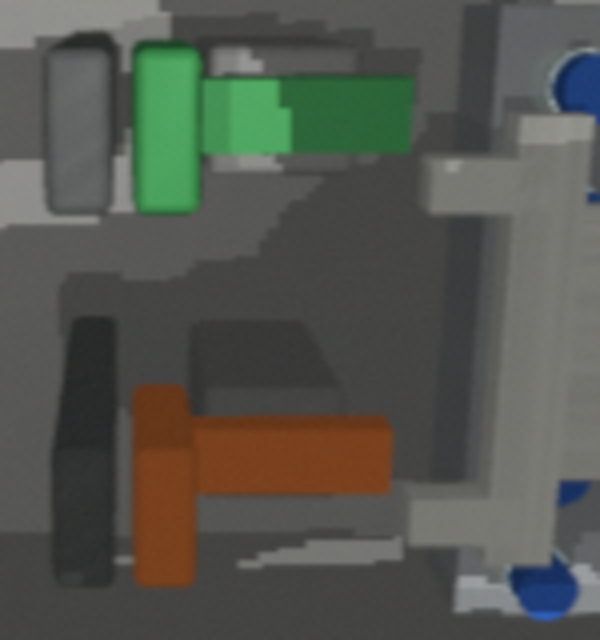

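Emit:
play_rows(targets=[[[-0.083, 0.25, 0, 0, 0, 0, 0.2], [-0.083, 0.5, 0, 0, 0, 0, 0.2], [-0.083, 0.557, 0, 0, 0, 0, 0.2], [-0.083, 0.557, 0, 0, 0, 0, 0.2], [-0.083, 0.557, -0.15, 0, 0, 0, 0.2], [-0.083, 0.557, -0.2, 0, 0, 0, 0.2], [-0.083, 0.557, -0.2, 0, 0, 0, 0.2]]])

```text
time_s: 12.55
ee_pos: [0.6094, 0.0086, 0.134]
tool_rot: [[-0.999, 0.033, -0.006], [0.033, 0.999, -0.001], [0.006, -0.002, -1.0]]
wrist_force: [-0.1, -0.3, -0.6]
grip_width: 0.402
```

```bash
python3 look.py w8
```

```text
12.55 [0.60943035 0.00858205 0.13399411] [[-0.999, 0.033, -0.006], [0.033, 0.999, -0.001], [0.006, -0.002, -1.0]] [-0.1 -0.3 -0.6] 0.4022028884061199
```

View pics/w8b.png

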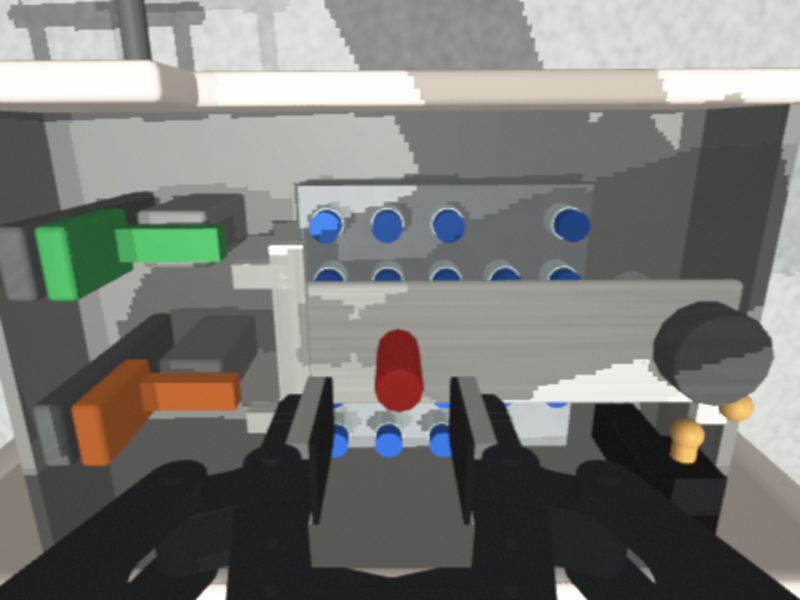

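```bash
python3 -c "
from h import *
print(ray('wrist',400/1.5625,390/1.5625,.124,dict(np.load('w8.npz'))), manip.sense()['ee_pos'])"
```

```text
[0.61145722 0.01082529 0.124     ] [0.6106085  0.00878714 0.13563561]
```

Emit:
play_rows(targets=[[[0, 0.005, -0.1, 0, 0, 0, 0.2], [0, 0.005, -0.19, 0, 0, 0, 0.2], [0, 0.005, -0.19, 0, 0, 0, 0.2], [0, 0.005, -0.19, 0, 0, 0, 0.4], [0, 0.005, -0.19, 0, 0, 0, 1], [0, 0.005, -0.19, 0, 0, 0, 1], [0, 0.005, -0.19, 0, 0, 0, 1], [0, 0.005, -0.19, 0, 0, 0, 1]]], newtons=60)

```text
time_s: 13.4
ee_pos: [0.6122, 0.0109, 0.1005]
tool_rot: [[-1.0, 0.031, 0.003], [0.031, 1.0, -0.0], [-0.003, 0.0, -1.0]]
wrist_force: [-0.2, -1.0, 5.9]
grip_width: 0.166
```

```bash
python3 look.py w9
```

```text
13.4 [0.6122189  0.01091322 0.10046559] [[-1.0, 0.031, 0.003], [0.031, 1.0, -0.0], [-0.003, 0.0, -1.0]] [-0.2 -1.   5.9] 0.16631149862935543
```

View pics/w9b.png

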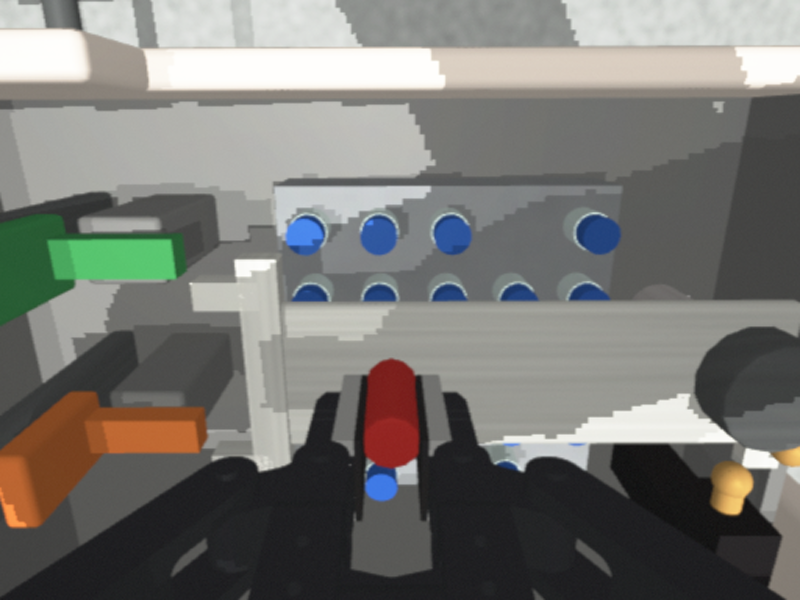

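The post is gripped between the pads near (392,420). I swing it along the arc in two calls.

Emit:
play_rows(targets=[[[-0.03, 0.001, 0.015, 0, 0, 0, 1], [-0.057, 0.005, 0.015, 0, 0, 0, 1], [-0.086, 0.01, 0.015, 0, 0, 0, 1], [-0.114, 0.015, 0.015, 0, 0, 0, 1], [-0.142, 0.023, 0.015, 0, 0, 0, 1], [-0.169, 0.031, 0.015, 0, 0, 0, 1], [-0.196, 0.041, 0.015, 0, 0, 0, 1], [-0.222, 0.052, 0.015, 0, 0, 0, 1], [-0.248, 0.065, 0.015, 0, 0, 0, 1], [-0.273, 0.079, 0.015, 0, 0, 0, 1], [-0.298, 0.094, 0.015, 0, 0, 0, 1], [-0.322, 0.11, 0.015, 0, 0, 0, 1]]])

```text
time_s: 14.65
ee_pos: [0.544, 0.0316, 0.1007]
tool_rot: [[-0.999, 0.033, -0.006], [0.033, 0.999, -0.002], [0.005, -0.003, -1.0]]
wrist_force: [0.3, -4.1, -8.5]
grip_width: 0.161
```

```bash
python3 look.py w10
```

```text
14.65 [0.54403265 0.0316372  0.10070187] [[-0.999, 0.033, -0.006], [0.033, 0.999, -0.002], [0.005, -0.003, -1.0]] [ 0.3 -4.1 -8.5] 0.1611707018399524
```

View pics/w10b.png

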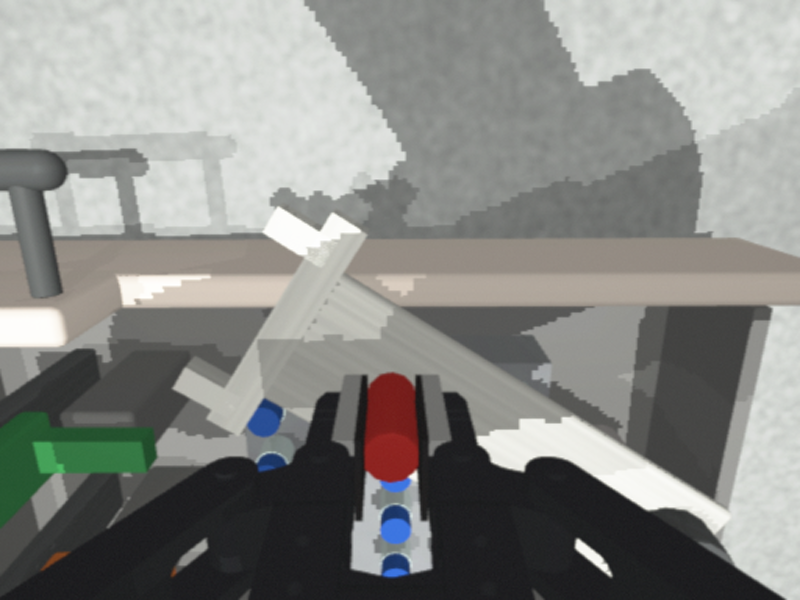

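The gate stands at about 0.6 rad and the post is still firmly held. I continue.

Emit:
play_rows(targets=[[[-0.023, 0.018, -0.008, 0, 0, 0, 1], [-0.044, 0.036, -0.01, 0, 0, 0, 1], [-0.065, 0.056, -0.01, 0, 0, 0, 1], [-0.085, 0.077, -0.01, 0, 0, 0, 1], [-0.104, 0.099, -0.01, 0, 0, 0, 1], [-0.122, 0.121, -0.01, 0, 0, 0, 1], [-0.138, 0.145, -0.01, 0, 0, 0, 1], [-0.154, 0.169, -0.01, 0, 0, 0, 1], [-0.168, 0.194, -0.01, 0, 0, 0, 1], [-0.181, 0.219, -0.01, 0, 0, 0, 1], [-0.192, 0.245, -0.01, 0, 0, 0, 1], [-0.203, 0.272, -0.01, 0, 0, 0, 1]]])

```text
time_s: 15.9
ee_pos: [0.5021, 0.0846, 0.1004]
tool_rot: [[-0.999, 0.033, -0.008], [0.033, 0.999, -0.005], [0.008, -0.005, -1.0]]
wrist_force: [-7.1, -7.1, 4.0]
grip_width: 0.162
```

Emit:
play_rows(targets=[[[-0.008, 0.027, 0, 0, 0, 0, 1], [-0.016, 0.055, 0, 0, 0, 0, 1], [-0.022, 0.083, 0, 0, 0, 0, 1], [-0.027, 0.112, 0, 0, 0, 0, 1], [-0.03, 0.14, 0, 0, 0, 0, 1], [-0.032, 0.169, 0, 0, 0, 0, 1], [-0.033, 0.182, 0, 0, 0, 0, 1], [-0.033, 0.182, 0, 0, 0, 0, 1], [-0.033, 0.182, 0, 0, 0, 0, 1], [-0.033, 0.182, 0, 0, 0, 0, 1]]])

```text
time_s: 16.9
ee_pos: [0.4965, 0.1225, 0.1004]
tool_rot: [[-0.999, 0.031, -0.006], [0.031, 1.0, -0.003], [0.006, -0.003, -1.0]]
wrist_force: [-6.0, -2.8, 2.4]
grip_width: 0.157
```

```bash
python3 look.py w11; python3 - <<'E'
from h import *
cv2.imwrite("pics/t11.png",manip.snapshot("top")[:,:,::-1])
cv2.imwrite("pics/s11.png",manip.snapshot("scene")[:,:,::-1])
crop("pics/s11.png","pics/s11c.png",170,120,330,290,3.5)
E
```

```text
16.9 [0.49646124 0.12247701 0.10041321] [[-0.999, 0.031, -0.006], [0.031, 1.0, -0.003], [0.006, -0.003, -1.0]] [-6.  -2.8  2.4] 0.15732006954299532
```

View pics/w11b.png

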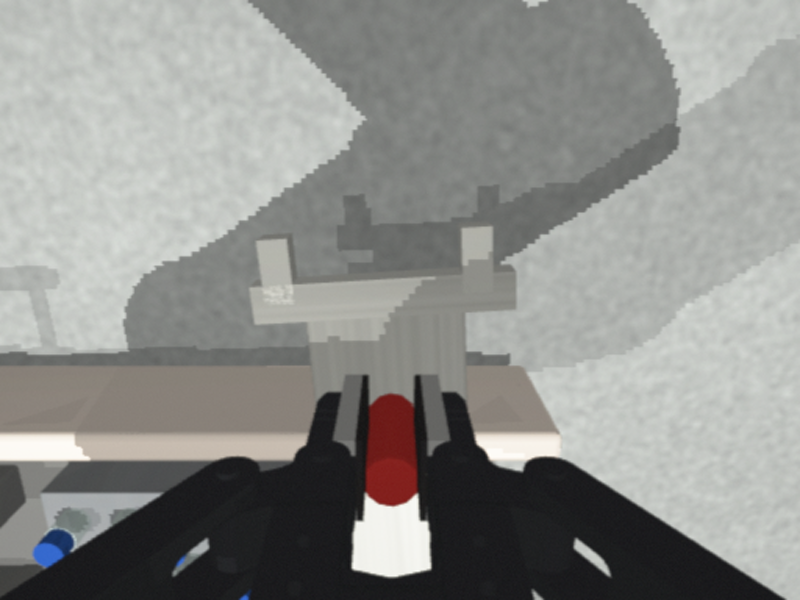

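View pics/s11c.png

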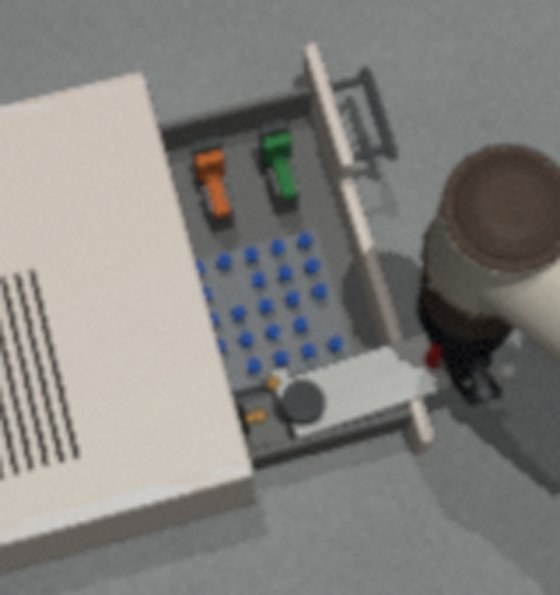

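View pics/t11.png

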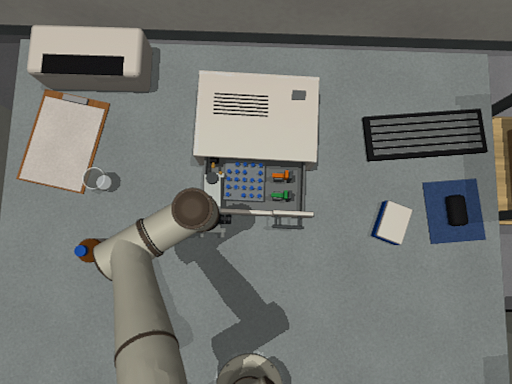

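The gate is wide open, with its crossbar square in the wrist view at (250–515, 290). The post is held at (392,450), the drawer is still out, and the bottle has not moved. I relieve the small inward push on the drawer, let things settle and check again.

Emit:
play_rows(targets=[[[-0.01, 0.003, 0, 0, 0, 0, 1], [-0.02, 0.006, 0, 0, 0, 0, 1], [-0.02, 0.006, 0, 0, 0, 0, 1], [-0.02, 0.006, 0, 0, 0, 0, 1], [-0.02, 0.006, 0, 0, 0, 0, 1], [-0.02, 0.006, 0, 0, 0, 0, 1], [-0.02, 0.006, 0, 0, 0, 0, 1], [-0.02, 0.006, 0, 0, 0, 0, 1]]])

```text
time_s: 17.85
ee_pos: [0.4963, 0.1253, 0.1003]
tool_rot: [[-1.0, 0.031, 0.002], [0.031, 1.0, 0.001], [-0.002, 0.001, -1.0]]
wrist_force: [2.6, -3.5, -0.3]
grip_width: 0.152
```

```bash
python3 look.py w12; python3 - <<'E'
from h import *
im=manip.snapshot("scene")[:,:,::-1]; cv2.imwrite("pics/s12.png",im)
crop("pics/s12.png","pics/s12c.png",170,120,330,290,3.5)
s=manip.sense(); print(s['joint_velocities'].round(2),s['ee_pos'],s['wrist_force'])
H=np.array([.6155,.1255])  # hinge est.
d=s['ee_pos'][:2]-H; print(np.linalg.norm(d),'theta',np.arctan2(-d[0],-d[1])+np.radians(-1.7))
g=lambda u,v:(170+u/3.5-.4,120+v/3.5-.4)
print(ray("scene",*g(302,398),.1))
cv2.imwrite("pics/s12d.png",cv2.resize(im,(800,600)))
E
```

```text
17.85 [0.49626851 0.1253136  0.10030174] [[-1.0, 0.031, 0.002], [0.031, 1.0, 0.001], [-0.002, 0.001, -1.0]] [ 2.6 -3.5 -0.3] 0.15165804108199063
[0.06 0.02 0.11 0.02 0.08 0.02] [0.49625895 0.1253083  0.10031156] [ 3.30567175 -3.95354027  0.30726728]
0.11924120065322066 theta 1.539518038536527
[0.62387874 0.12507935 0.1       ]
```

View pics/s12d.png

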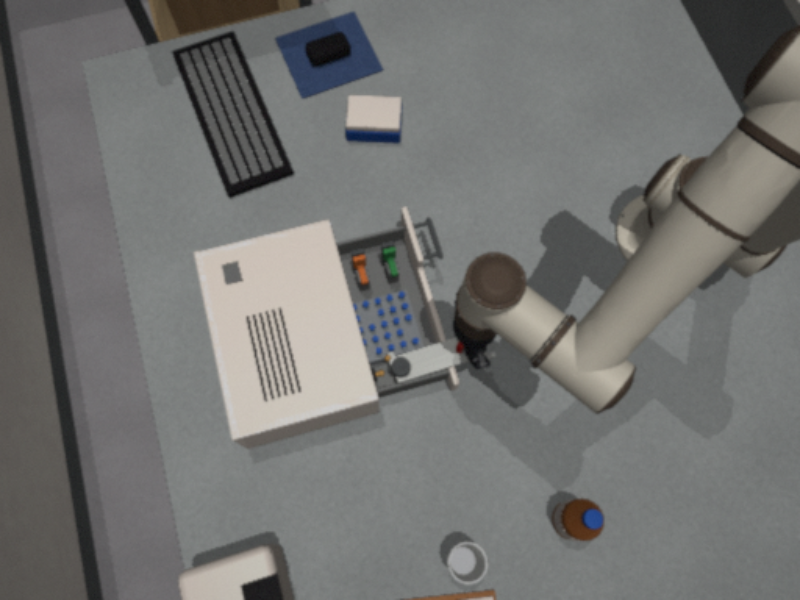

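View pics/w12b.png

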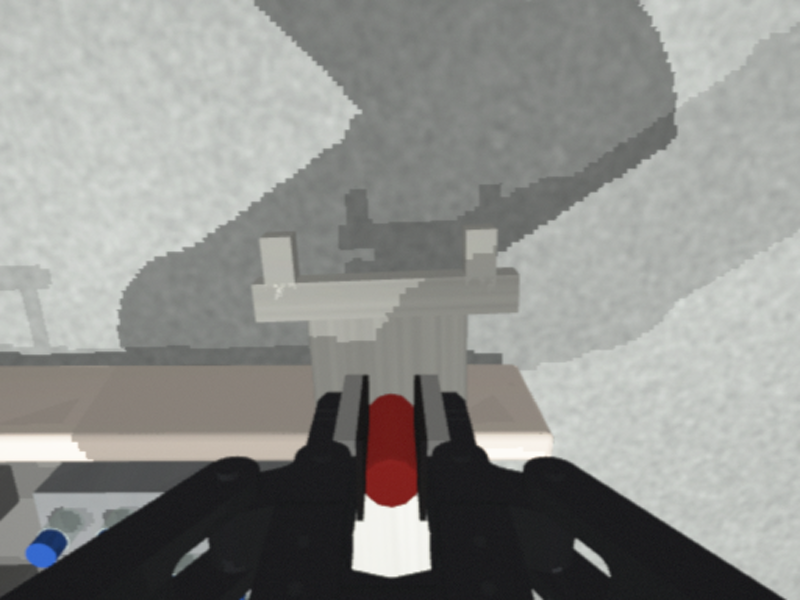

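```bash
python3 - <<'E'
from h import *
k=1.5625
for n,p in [("w9",(392,443)),("w11",(392,480)),("w12",(392,480))]:
    c=dict(np.load(n+".npz")); print(n,ray("wrist",p[0]/k,p[1]/k,.124,c).round(4))
E
```

```text
w9 [0.6116 0.0107 0.124 ]
w11 [0.5071 0.122  0.124 ]
w12 [0.5067 0.1247 0.124 ]
```

In the wrist view the post sits about 10 mm off the pad centre, near the pad edge. The lower-y finger blocks spring-back, so I ease the grip slightly, slide 10 mm inward and re-grip.

Emit:
play_rows(targets=[[[0, 0.005, 0, 0, 0, 0, 0.55], [0, 0.005, 0, 0, 0, 0, 0.55], [0, 0.005, 0, 0, 0, 0, 0.55], [0.012, 0.005, 0, 0, 0, 0, 0.55], [0.024, 0.005, 0, 0, 0, 0, 0.55], [0.036, 0.005, 0, 0, 0, 0, 0.55], [0.048, 0.003, 0, 0, 0, 0, 0.55], [0.048, 0.003, 0, 0, 0, 0, 0.55]]])

```text
time_s: 18.75
ee_pos: [0.5048, 0.1253, 0.0992]
tool_rot: [[-0.999, 0.032, -0.001], [0.032, 0.999, -0.0], [0.001, -0.001, -1.0]]
wrist_force: [-1.8, -4.0, -0.9]
grip_width: 0.226
```

Emit:
play_rows(targets=[[[0, 0, 0, 0, 0, 0, 1], [0, 0, 0, 0, 0, 0, 1], [0, 0, 0, 0, 0, 0, 1], [0, 0, 0, 0, 0, 0, 1], [0, 0, 0, 0, 0, 0, 1], [0, 0, 0, 0, 0, 0, 1]]])

```text
time_s: 19.35
ee_pos: [0.5048, 0.1255, 0.0995]
tool_rot: [[-0.999, 0.032, -0.001], [0.032, 0.999, -0.0], [0.001, -0.0, -1.0]]
wrist_force: [-2.5, -4.7, -2.3]
grip_width: 0.165
```

```bash
python3 look.py w13
```

```text
19.35 [0.50480396 0.12549769 0.09946831] [[-0.999, 0.032, -0.001], [0.032, 0.999, -0.0], [0.001, -0.0, -1.0]] [-2.5 -4.7 -2.3] 0.16506089641758354
```

View pics/w13b.png

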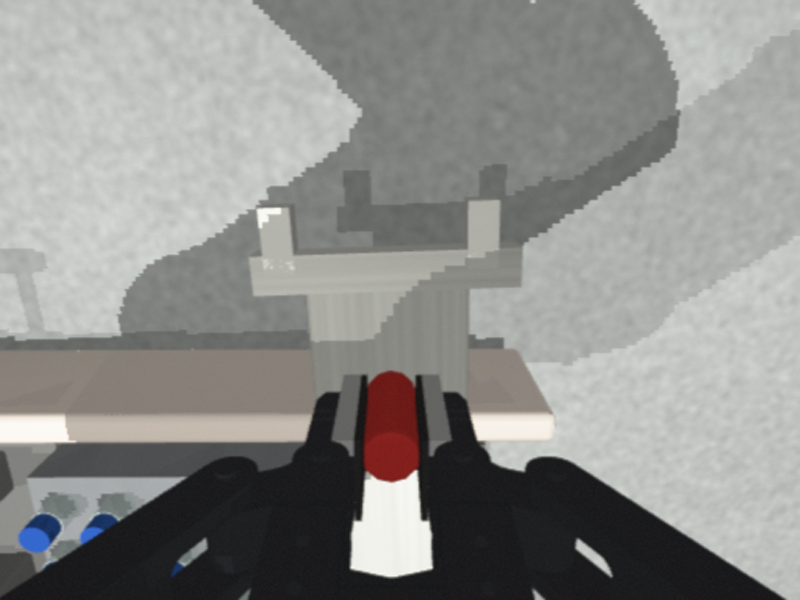

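```bash
python3 - <<'E'
from h import *
a=cv2.imread("pics/s2.png")
b=manip.snapshot("scene")[:,:,::-1].copy(); cv2.imwrite("pics/s13.png",b)
for im in(a,b): pass
t=a[228:262,272:306]  # panel left end region
w=b[215:275,255:325]
u=a[140:185,262:290]
cv2.imwrite("pics/cmp.png",np.hstack([cv2.resize(x[130:290,190:340],None,fx=2.6,fy=2.6,interpolation=cv2.INTER_CUBIC) for x in(a,b)]))
s=manip.sense();print(s['joint_velocities'].round(2),s['wrist_force'].round(1))
E
```

```text
[ 0.04 -0.01 -0.01 -0.09 -0.01 -0.03] [-1.9 -4.8 -2.4]
```

View pics/cmp.png

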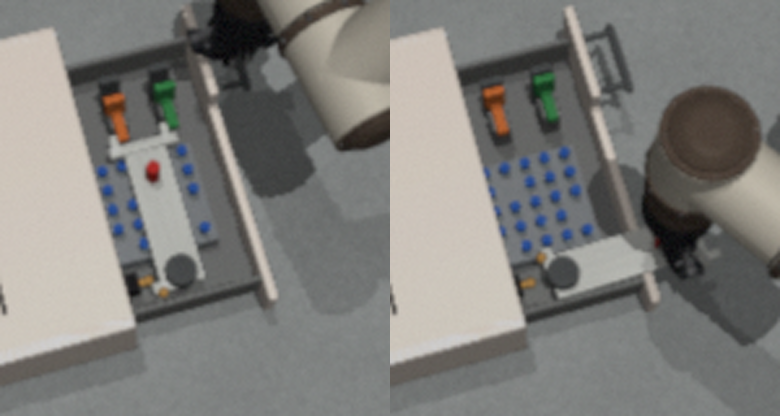

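```bash
python3 -c "
from bench import manip
print(manip.close_job()); s=manip.sense(); print(s['time_s'],s['ee_pos'],s['wrist_force'],s['grip_width'])"
```

```text
the job is handed in; nothing more can be done
None
the job is handed in; nothing more can be done
```

I pulled the drawer out to its stop, squeezed the green catch and then the orange one, and swung the gate past its detent to wide open. The job was handed in at about 19.5 s, with the gripper still pinching the red post at the 60 N grip setting. No verdict was reported.

**Last checks:**
- **Gate:** it stood at about 1.54 rad by my estimate and the arm was still. The wrist carried about 5 N from the spring, and the post was centred between the pads.
- **Catches:** both plate pairs looked fully closed in the pictures.
- **Bottle, beaker and tip box:** they looked unmoved in the overview pictures. I did not measure their positions.

**Things that were off:**
- **Drawer travel:** the handle only moved about 139 mm before the stop. I think the drawer started about 12 mm open, but I could not confirm that.
- **Drawer pushed back:** the swing and the re-grip pushed the drawer back in by about 9 mm. I put it at about 0.14 m out, or about 0.13 m if it really started closed. Both are above the 0.12 m limit.
- **Post slip:** the post slid about 10 mm towards the pad edge during the swing. I eased the grip, re-centred and gripped again, and the gate stayed open throughout.

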